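# Dry-fit the stacking bench organiser

### The arm

A 6-joint arm with a two-finger parallel gripper is mounted at the origin on the work surface. World frame = base frame: x ahead of the robot, y to its left, z up, the work surface at z = 0. Lengths are in m, angles in rad, forces in N, time in s.
With the tool pointing down it reaches from about 0.35 to 0.775 m from the base axis. Payload 7.3 kg.
Tool frame: the origin (TCP) lies between the finger pads; the fingertips stand 22 mm ahead of it and the grasp point (between the pads) lies 3 mm ahead of it; z points along the fingers, y is the line along which they close (so a half turn about z gives the same grasp; the last joint's range is limited). The gripper opens to 92 mm and grips with 3 to 60 N. Pads are 19 mm wide; open, the fingers measure 130 mm over their backs; the gripper's body (75 mm by 190 mm) begins 47 mm behind the grasp point.
Start: joints at [0.987, 0.342, 1.524, -0, 1.275, -0.146], TCP at [0.223, 0.476, 0.249] pointing down, gripper open.
Joint ranges: [-2.53, 2.53], [-0.77, 2.02], [0.04, 2.7], [-1, 4.14], [0.28, 2.66], [-3.11, 3.11]. Speed limits (rad/s): [2.57, 2.57, 3.14, 3.14, 3.14, 3.14].

### API

Orientations are given as a rotation vector (axis times angle).
In Python, from bench import readout, capture, job gives the robot as it stands. The module is installed in compiled form; this text tells all that it offers.
- The arm moves only by the tool play_rows, never from a script. Its argument "steps" is a list of rows, each a list of 7 numbers: the turn, a rotation vector about the tool's x, y, z in rad, then the shift along the tool's x, y, z in m, then the opening, from 0 (shut) to 1 (fully open). In form: [[wx, wy, wz, x, y, z, gripper], ...]. A call has exactly 10 rows; each row shifts and turns the commanded pose from where the row before left it, along the tool's axes as they then stand; what a row does not reach is not made up. A row lasts 1/12 s, in which the tool goes at most 41.7 mm and 7.16 degrees, less where a joint would pass 70% of its speed; a pose out of reach is approached as far as the arm can. A call with a gripper value outside its range is refused whole. The fingers move at their own pace and stop on an object; "grip_force" is the grip in N (left out, the last holds). Time passes only in rows, so rows that do not move let the fingers close, or fill a call up. It gives the time, the measured TCP pose, the force, the opening and the grip force at its end, in the units of the state.
- readout.get_state(): the state, without advancing time (a new reading comes with each control period).
- capture(name): name is "scene" or "top"; returns a dict with "image" (480x640x3 uint8, red, green, blue), "K" (3x3 intrinsics, pixels), "rvec" (rotation vector, rad) and "tvec" (3), from world to camera coordinates, as OpenCV has them. Camera axes: x right, y down, z forward; pixel columns grow to the right and rows downward; lengths in m; the calibration is good to about 2 mm. A picture is of the moment at which its call begins. There is no depth.
- job.job_done(): hands the job in; it is judged then, once.
The state is a dict: "clock": time; "joint_positions": joint angles; "qvel": joint speeds; "tau": joint torques, N m; "eef_pos": TCP position; "ee_rot": TCP orientation; "contact_force": force on the tool from outside, world axes, zero at the start; "wrist_torque": the same for the moment, N m; "grip_width": opening from 0.0 (shut) to 1.0 (fully open); "grasp_force": force on a finger pad.
Only numpy, scipy, OpenCV 4.12 (cv2) and the standard library are available. Lean on these libraries where they do the work, as an engineer would, in place of code of your own. Each camera call takes 0.05 s, during which the arm holds its last target. There are 200 camera calls.

### The job

Dry-fit the stacking wooden organiser on its fixed plinth, one piece at a time from the bottom up: the deep undivided tray on the plinth, then the middle tray with one divider, then the shallow tray with four compartments, and last the lid. Each piece must sit level and square with its foot right down inside the one below, and the finished stack be let go. Leave the coffee cup and the block plane standing where they are.

Things in the scene. Friction and masses are not known exactly. Their poses are not given: they have to be found in the camera images.
- plinth_mouth (a point): Wooden plinth frame, 136 x 76 mm outside, 15 mm high, on a 160 x 100 mm plywood board 9 mm thick, fixed to the bench; its recess is 108 x 48 mm, 15 mm deep. Point: centre of the recess at the level of the frame's top, 24 mm above the bench. x along the length, z up.
- deep_c (a point): The deep wooden tray: open box, no dividers, 120 x 60 mm, 60 mm high with its foot, walls 6 mm; loose. Point: its centre, 30 mm above the underside; grip across the 60 mm. Its foot (98 x 38 mm, 5 mm high, centred underneath, on which it stands) drops into the 108 x 48 mm mouth of the piece below until the wider body rests on the rim. x along its length, z up.
- middle_c (a point): The middle wooden tray: open box, one divider across, 120 x 60 mm, 45 mm high with its foot, walls 6 mm; loose. Point: its centre, 22.5 mm above the underside; grip across the 60 mm. Its foot (98 x 38 mm, 5 mm high, centred underneath, on which it stands) drops into the 108 x 48 mm mouth of the piece below until the wider body rests on the rim. x along its length, z up.
- shallow_c (a point): The shallow wooden tray: open box, crossed dividers, 120 x 60 mm, 35 mm high with its foot, walls 6 mm; loose. Point: its centre, 17.5 mm above the underside; grip across the 60 mm. Its foot (98 x 38 mm, 5 mm high, centred underneath, on which it stands) drops into the 108 x 48 mm mouth of the piece below until the wider body rests on the rim. x along its length, z up.
- lid_grip (a point): The wooden lid: board 120 x 60 mm, 10 mm thick, with a grip bar along its length on top (60 long, 14 wide, 24 mm high); 39 mm high with its foot; loose. Point: centre of the bar, 27 mm above the underside. Its foot (98 x 38 mm, 5 mm high, centred underneath, on which it stands) drops into the 108 x 48 mm mouth of the piece below until the wider body rests on the rim. x along its length, z up.
- cup_c (a point): A bystander: paper coffee cup with a black lid, 105 mm high, 81 mm across its lid, standing loose; the point is its centre, 52.5 mm up.
- plane_c (a point): A bystander: small block plane, 130 x 46 mm, 40 mm high, lying loose; the point is 20 mm above its sole, x along its length.
Not all that is in view belongs to the job. Leave any purple look-alike of the part that bears lid_grip alone. Leave any red look-alike of the part that bears shallow_c alone.

How it is judged:
By the outcome, as a careful person would: the job done as asked, in the order asked, and still so for the second after the job is handed in, with the robot touching nothing.
It also fails if it takes over 131 s, if anything falls off the work surface, if the arm or the gripper's body presses on something with over 40 N, if the wrist force passes 120 N, or if a joint passes its speed limit or range.

## Working session

There is one attempt and no reset: what is moved stays moved. The work goes in short steps, Python scripts to look and compute and a tool call to move; the robot and the scene stay as the last step left them, time stands still between calls to the robot, and variables do not carry over. Pictures are saved under pics/ and viewed, at most 14 in all, crops included, and the job is handed in when it is done.

Besides the shell and the picture viewer there is one more tool, called after "Request:" as name([rows], argument=value, ...), one row to a line, values as JSON. play_rows: Moves the arm, as the interface text tells. Its arguments: {"type":"object","properties":{"steps":{"type":"array","items":{"type":"array","items":{"type":"number"}}},"grip_force":{"type":"number"}},"required":["steps"]}

```bash
mkdir -p pics; cat > h.py <<'E'
import cv2,numpy as np
from bench import readout,capture,job
from scipy.spatial.transform import Rotation as R
def shot(n,f):
    c=capture(n); cv2.imwrite('pics/'+f,c['image'][:,:,::-1]); np.savez(f'{f}.npz',**c); return c
def px2w(c,uv,z):
    Rm=cv2.Rodrigues(np.array(c['rvec'],float))[0]; t=np.array(c['tvec'],float).ravel()
    C=-Rm.T@t; o=[]
    for u,v in uv:
        d=Rm.T@np.linalg.inv(c['K'])@np.array([u,v,1.]); o.append(C+d*(z-C[2])/d[2])
    return np.array(o)
def w2px(c,P):
    return cv2.projectPoints(np.array(P,float),np.array(c['rvec'],float),np.array(c['tvec'],float),np.array(c['K']),None)[0][:,0]
E
python3 - <<'E'
from h import *
for n in('scene','top'):
    c=shot(n,n+'0.png'); Rm=cv2.Rodrigues(np.array(c['rvec'],float))[0]; print(n,(-Rm.T@np.ravel(c['tvec'])).round(3),c['K'][0][0])
print(readout.get_state())
E
```

```text
scene [1.121 0.846 0.718] 551.732100517327
top [ 0.205 -0.021  1.223] 615.7182583751022
{'clock': 0.1, 'joint_positions': array([ 9.86996936e-01,  3.42615830e-01,  1.52487689e+00,  3.64487716e-05,
        1.27539420e+00, -1.46006205e-01]), 'qvel': array([ 4.42944624e-04,  6.59356733e-04, -1.43441633e-03,  2.75046683e-05,
       -1.23909290e-04,  4.64954947e-04]), 'tau': array([ 2.17058790e-03, -4.32004344e+01, -2.44697249e+01,  7.20642367e-02,
        5.25503280e-02, -2.89744821e-05]), 'eef_pos': array([0.22236943, 0.475237  , 0.24814932]), 'ee_rot': array([-6.82114070e-01, -3.06614006e+00,  1.87933166e-03]), 'contact_force': array([ 0.30522087, -0.18654148,  0.56601683]), 'wrist_torque': array([-0.02908871, -0.05055769, -0.02262484]), 'grasp_force': 0.0, 'grip_width': 0.9992440062908853}
```

View pics/top0.png

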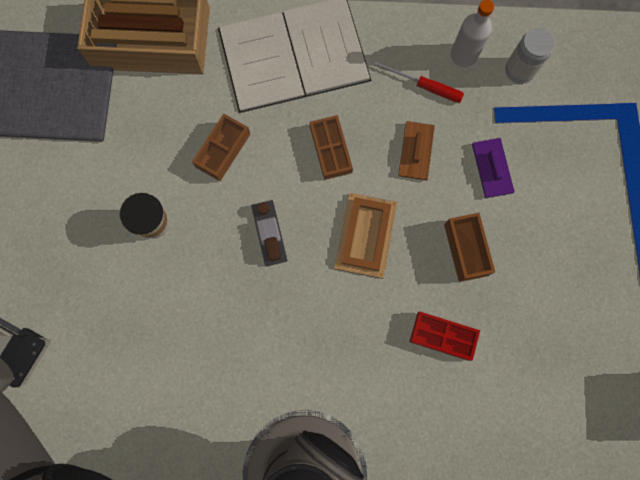

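View pics/scene0.png

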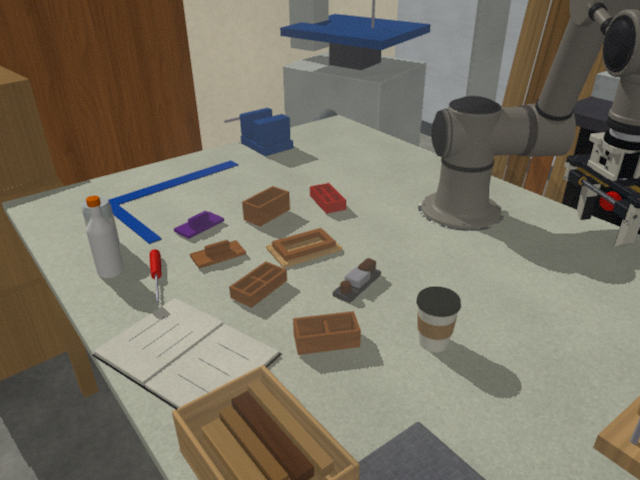

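The top view shows the plinth (366,235), deep tray (470,246), middle tray with one divider (221,147), shallow tray (331,147) and lid (416,151). Possible mix-ups are the purple lid (493,167) and the red tray (445,336). The cup is at (143,215) and the plane at (268,233). I choose the brown ones and check them in a crop.

```bash
python3 - <<'E'
import cv2
im=cv2.imread('pics/top0.png')[105:290,185:505]
cv2.imwrite('pics/crop1.png',cv2.resize(im,None,fx=2.5,fy=2.5,interpolation=cv2.INTER_CUBIC))
E
```

```text
(no output)
```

View pics/crop1.png

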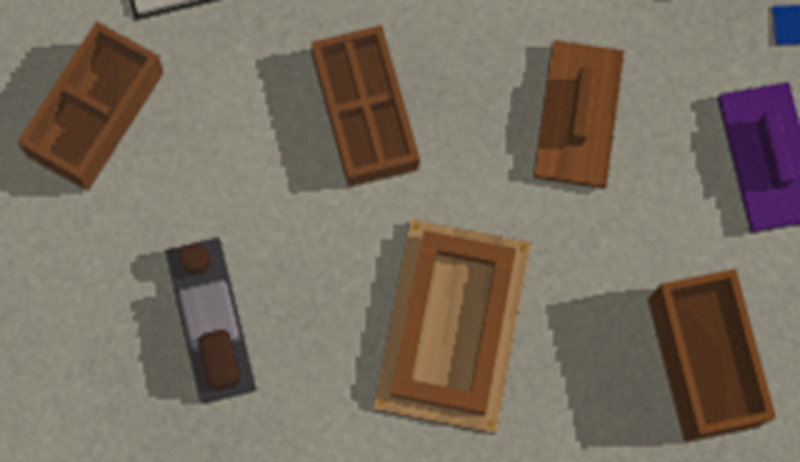

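The crop confirms it: one divider at (90,105), crossed dividers at (365,105), brown lid with bar at (580,110), deep tray at (712,355), plinth at (455,325). Next I fit box silhouettes to the colour masks.

```bash
cat >> h.py <<'E'
from scipy.optimize import minimize
def pts(p,boxes):
    x,y,a=p; Q=[]
    for l,w,z0,z1 in boxes:
        for sx in(-1,1):
            for sy in(-1,1):
                for z in(z0,z1):
                    u,v=sx*l/2,sy*w/2
                    Q.append([x+u*np.cos(a)-v*np.sin(a),y+u*np.sin(a)+v*np.cos(a),z])
    return np.array(Q)
def brown(im):
    h=cv2.cvtColor(im,cv2.COLOR_RGB2HSV); return ((h[...,0]<=20)&(h[...,1]>85)).astype(np.uint8)
BOX={'plinth':[(.16,.1,0,.009),(.136,.076,.009,.024)],'deep':[(.12,.06,.005,.06)],'middle':[(.12,.06,.005,.045)],
 'shallow':[(.12,.06,.005,.035)],'lid':[(.12,.06,.005,.015)]}
def fit(c,name,uv,a0,r=55,dz=0):
    S=4; u,v=map(int,uv); m=brown(c['image'])[v-r:v+r,u-r:u+r]
    n,l=cv2.connectedComponents(m); lab=l[r-8:r+9,r-8:r+9]; k=np.bincount(lab[lab>0]).argmax()
    cs=cv2.findContours((l==k).astype(np.uint8),cv2.RETR_EXTERNAL,cv2.CHAIN_APPROX_NONE)[0]
    m=np.zeros_like(m); cv2.drawContours(m,cs,-1,1,-1)
    M=cv2.resize(m,None,fx=S,fy=S,interpolation=cv2.INTER_NEAREST)
    B=[(a,b,z0+dz,z1+dz) for a,b,z0,z1 in BOX[name]]
    def f(p):
        q=(w2px(c,pts(p,B))-[u-r,v-r]+.5)*S-.5
        I=np.zeros_like(M); cv2.fillConvexPoly(I,cv2.convexHull((q*16).round().astype(np.int32)),1,shift=4)
        return 1-(I&M).sum()/(I|M).sum()
    p0=px2w(c,[uv],B[-1][3]/2)[0]
    best=min((minimize(f,[p0[0],p0[1],a0],method='Nelder-Mead',options=dict(initial_simplex=[[p0[0],p0[1],a0+d],[p0[0]+.01,p0[1],a0+d],[p0[0],p0[1]+.01,a0+d],[p0[0],p0[1],a0+d+.15]],xatol=1e-5,fatol=1e-5)) for d in(-.1,.1)),key=lambda s:s.fun)
    return best.x,best.fun
E
python3 - <<'E'
from h import *
c=dict(np.load('top0.png.npz'))
for n,uv,a in[('plinth',(366,235),-.15),('deep',(470,246),.2),('middle',(221,147),-.55),('shallow',(331,147),.25),('lid',(416,151),-.1)]:
    p,e=fit(c,n,uv,a); print(n,p.round(4),np.degrees(p[2]).round(1),round(e,3))
print(px2w(c,[(143,214)],.105),px2w(c,[(268,233)],.04))
print(R.from_rotvec(readout.get_state()['ee_rot']).as_matrix().round(3))
E
```

```text
plinth [ 0.4634 -0.1001 -0.1518] -8.7 0.024
deep [ 0.442  -0.3012  0.2484] 14.2 0.032
middle [ 0.6289  0.2023 -0.478 ] -27.4 0.028
shallow [ 0.6415 -0.0216  0.2973] 17.0 0.036
lid [ 0.6463 -0.1993 -0.1137] -6.5 0.046
[[0.46197626 0.32316596 0.105     ]] [[0.45011376 0.0935723  0.04      ]]
[[-0.906  0.424 -0.001]
 [ 0.424  0.906 -0.001]
 [ 0.    -0.001 -1.   ]]
```

```bash
cat >> h.py <<'E'
def plan(x,y,z,yaw,n):
    """n equal rows from the measured pose to TCP x,y,z with piece yaw (deg), tool down"""
    s=readout.get_state(); A=R.from_rotvec(s['ee_rot']); p=s['eef_pos']
    a=np.radians(yaw+90); Y=np.array([np.cos(a),np.sin(a),0]); Z=np.array([0,0,-1.])
    T=R.from_matrix(np.c_[np.cross(Y,Z),Y,Z]); w=(A.inv()*T).as_rotvec()/n; d=(np.array([x,y,z])-p)/n
    print('now',p.round(4),'err',(n*d*1000).round(1),'turn',w.round(4))
    for k in range(n): print((A*R.from_rotvec(w*k)).inv().apply(d).round(4).tolist())
E
python3 -c "
from h import *
plan(.5,.1,.25,14.2,20)"
```

```text
now [0.2224 0.4752 0.2481] err [ 277.6 -375.2    1.9] turn [-0.0001 -0.     -0.0343]
[-0.0205, -0.0111, -0.0001]
[-0.0201, -0.0118, -0.0001]
[-0.0197, -0.0125, -0.0001]
[-0.0193, -0.0132, -0.0001]
[-0.0188, -0.0138, -0.0001]
[-0.0183, -0.0144, -0.0001]
[-0.0178, -0.0151, -0.0001]
[-0.0173, -0.0157, -0.0001]
[-0.0168, -0.0163, -0.0001]
[-0.0162, -0.0168, -0.0001]
[-0.0156, -0.0174, -0.0001]
[-0.015, -0.0179, -0.0001]
[-0.0144, -0.0184, -0.0001]
[-0.0137, -0.0189, -0.0001]
[-0.0131, -0.0193, -0.0001]
[-0.0124, -0.0198, -0.0001]
[-0.0117, -0.0202, -0.0001]
[-0.011, -0.0206, -0.0001]
[-0.0103, -0.0209, -0.0001]
[-0.0096, -0.0213, -0.0001]
```

Request:
play_rows([
  [0,0,-0.0686,0,0,0,1],
  [0,0,-0.0686,0,0,0,1],
  [0,0,-0.0686,0,0,0,1],
  [0,0,-0.0686,0,0,0,1],
  [0,0,-0.0686,0,0,0,1],
  [0,0,-0.0686,0,0,0,1],
  [0,0,-0.0686,0,0,0,1],
  [0,0,-0.0686,0,0,0,1],
  [0,0,-0.0686,0,0,0,1],
  [0,0,-0.0686,0,0,0,1],
])

```text
clock: 0.93
eef_pos: [0.2224, 0.4753, 0.2483]
ee_rot: [0.394, -3.116, 0.001]
contact_force: [-0.5, 0.3, 0.2]
grip_width: 0.999
grasp_force: 0.0
```

Request:
play_rows([
  [0,0,0,-0.009,-0.0216,0,1],
  [0,0,0,-0.009,-0.0216,0,1],
  [0,0,0,-0.009,-0.0216,0,1],
  [0,0,0,-0.009,-0.0216,0,1],
  [0,0,0,-0.009,-0.0216,0,1],
  [0,0,0,-0.009,-0.0216,0,1],
  [0,0,0,-0.009,-0.0216,0,1],
  [0,0,0,-0.009,-0.0216,0,1],
  [0,0,0,-0.009,-0.0216,0,1],
  [0,0,0,-0.009,-0.0216,0,1],
])

```text
clock: 1.77
eef_pos: [0.3632, 0.2871, 0.2485]
ee_rot: [0.389, -3.117, 0.0]
contact_force: [-0.0, -0.4, -0.9]
grip_width: 0.997
grasp_force: 0.0
```

Request:
play_rows([
  [0,0,0,-0.009,-0.0216,0,1],
  [0,0,0,-0.009,-0.0216,0,1],
  [0,0,0,-0.009,-0.0216,0,1],
  [0,0,0,-0.009,-0.0216,0,1],
  [0,0,0,-0.009,-0.0216,0,1],
  [0,0,0,-0.009,-0.0216,0,1],
  [0,0,0,-0.009,-0.0216,0,1],
  [0,0,0,-0.009,-0.0216,0,1],
  [0,0,0,-0.009,-0.0216,0,1],
  [0,0,0,-0.009,-0.0216,0,1],
])

```text
clock: 2.6
eef_pos: [0.5035, 0.0999, 0.2484]
ee_rot: [0.389, -3.117, -0.0]
contact_force: [0.5, 0.0, 0.8]
grip_width: 1.001
grasp_force: 0.0
```

```bash
cat >> h.py <<'E'
def go(x,y,z,yaw,n):
    """print per-row turn, and per-row shift valid once the turn is done, n rows each"""
    s=readout.get_state(); A=R.from_rotvec(s['ee_rot']); p=s['eef_pos']
    a=np.radians(yaw+90); Y=np.array([np.cos(a),np.sin(a),0]); Z=np.array([0,0,-1.])
    T=R.from_matrix(np.c_[np.cross(Y,Z),Y,Z]); w=(A.inv()*T).as_rotvec(); D=np.array([x,y,z])-p
    print('now',p.round(4),'yaw',(np.degrees(np.arctan2(*A.as_matrix()[1::-1,1]))-90).round(1),'F',s['contact_force'].round(1),'grip',s['grip_width'].round(3),s['grasp_force'].round(1),'t',round(s['clock'],2))
    print('  turn',w.round(4),'shift total',T.inv().apply(D).round(4),'per row',(T.inv().apply(D)/n).round(5))
E
python3 -c "
from h import *
go(.442,-.3012,.15,14.2,20)"
```

```text
Traceback (most recent call last):
  File "h.py", line 54, in go
    print('now',p.round(4),'yaw',(np.degrees(np.arctan2(*A.as_matrix()[1::-1,1]))-90).round(1),'F',s['contact_force'].round(1),'grip',s['grip_width'].round(3),s['grasp_force'].round(1),'t',round(s['clock'],2))
                                                                                                                                      ^^^^^^^^^^^^^^^^^^^^^
AttributeError: 'float' object has no attribute 'round'
```

```bash
sed -i "s/s\['grip_width'\].round(3),s\['grasp_force'\].round(1)/round(s['grip_width'],3),round(s['grasp_force'],1)/" h.py
python3 - <<'E'
from h import *
go(.442,-.3012,.15,14.2,20)
c=dict(np.load('scene0.png.npz'))
for n,uv,a in[('plinth',(304,246),-.15),('deep',(266,206),.25),('middle',(327,332),-.5),('shallow',(259,283),.3),('lid',(218,254),-.1)]:
    p,e=fit(c,n,uv,a); print(n,p.round(4),np.degrees(p[2]).round(1),round(e,3))
E
```

```text
now [0.5035 0.0999 0.2484] yaw 14.2 F [0.5 0.  0.8] grip 1.001 0.0 t 2.6
  turn [ 0.0003 -0.0008  0.0003] shift total [ 0.158  -0.3738  0.0984] per row [ 0.0079  -0.01869  0.00492]
plinth [ 0.4606 -0.1024 -0.1599] -9.2 0.403
deep [ 0.4388 -0.304   0.2764] 15.8 0.039
middle [ 0.6267  0.2016 -0.4874] -27.9 0.033
shallow [ 0.6389 -0.0227  0.3203] 18.4 0.453
lid [ 0.6435 -0.2037 -0.0875] -5.0 0.11
```

Request:
play_rows([
  [0,0,-0.014,0.0082,-0.0186,0.005,1],
  [0,0,0,0.0082,-0.0186,0.005,1],
  [0,0,0,0.0082,-0.0186,0.005,1],
  [0,0,0,0.0082,-0.0186,0.005,1],
  [0,0,0,0.0082,-0.0186,0.005,1],
  [0,0,0,0.0082,-0.0186,0.005,1],
  [0,0,0,0.0082,-0.0186,0.005,1],
  [0,0,0,0.0082,-0.0186,0.005,1],
  [0,0,0,0.0082,-0.0186,0.005,1],
  [0,0,0,0.0082,-0.0186,0.005,1],
])

```text
clock: 3.43
eef_pos: [0.4714, -0.1007, 0.1982]
ee_rot: [0.411, -3.114, -0.001]
contact_force: [0.5, 0.1, -0.8]
grip_width: 0.998
grasp_force: 0.0
```

Request:
play_rows([
  [0,0,0,0.0082,-0.0186,0.005,1],
  [0,0,0,0.0082,-0.0186,0.005,1],
  [0,0,0,0.0082,-0.0186,0.005,1],
  [0,0,0,0.0082,-0.0186,0.005,1],
  [0,0,0,0.0082,-0.0186,0.005,1],
  [0,0,0,0.0082,-0.0186,0.005,1],
  [0,0,0,0.0082,-0.0186,0.005,1],
  [0,0,0,0.0082,-0.0186,0.005,1],
  [0,0,0,0.0082,-0.0186,0.005,1],
  [0,0,0,0.0082,-0.0186,0.005,1],
])

```text
clock: 4.27
eef_pos: [0.4405, -0.3016, 0.1481]
ee_rot: [0.41, -3.114, -0.001]
contact_force: [-0.7, 0.1, 0.7]
grip_width: 1.0
grasp_force: 0.0
```

```bash
python3 - <<'E'
from h import *
go(.4405,-.3025,.041,15,10)
shot('scene','s1.png'); im=cv2.imread('pics/s1.png')[100:320,150:400]
cv2.imwrite('pics/s1c.png',cv2.resize(im,None,fx=2.4,fy=2.4,interpolation=cv2.INTER_CUBIC))
E
```

```text
now [ 0.4405 -0.3016  0.1481] yaw 15.0 F [-0.7  0.1  0.7] grip 1.0 0.0 t 4.27
  turn [ 0.0009 -0.0004  0.0003] shift total [ 0.0002 -0.0009  0.1071] per row [ 2.000e-05 -9.000e-05  1.071e-02]
```

View pics/s1c.png

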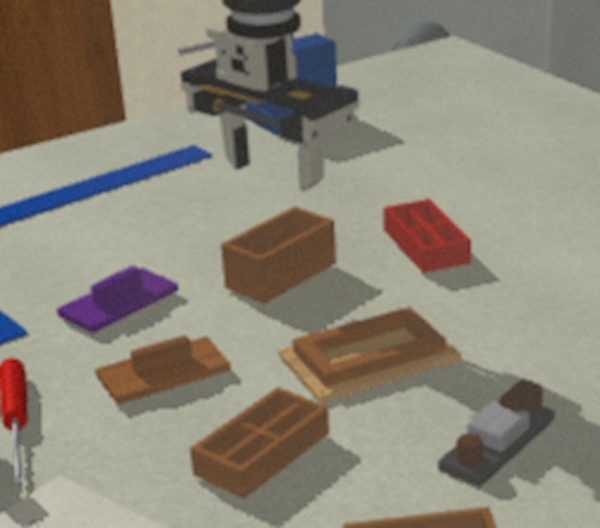

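The open fingers at (235,150) and (312,170) straddle the deep tray at (280,245), with nothing in between. I'll descend, grip and lift.

Request:
play_rows([
  [0,0,0,0,-0.0005,0.012,1],
  [0,0,0,0,-0.0005,0.012,1],
  [0,0,0,0,0,0.012,1],
  [0,0,0,0,0,0.012,1],
  [0,0,0,0,0,0.012,1],
  [0,0,0,0,0,0.012,1],
  [0,0,0,0,0,0.012,1],
  [0,0,0,0,0,0.012,1],
  [0,0,0,0,0,0.011,1],
  [0,0,0,0,0,0,1],
])

```text
clock: 5.15
eef_pos: [0.4401, -0.3007, 0.0395]
ee_rot: [0.41, -3.112, -0.005]
contact_force: [-0.5, 0.2, 0.7]
grip_width: 1.004
grasp_force: 0.0
```

Request:
play_rows([
  [0,0,0,0,0,0,0.5],
  [0,0,0,0,0,0,0.5],
  [0,0,0,0,0,0,0.5],
  [0,0,0,0,0,0,0.5],
  [0,0,0,0,0,0,0.5],
  [0,0,0,0,0,0,0.5],
  [0,0,0,0,0,0,0.5],
  [0,0,0,0,0,0,0.5],
  [0,0,0,0,0,0,0.5],
  [0,0,0,0,0,0,0.5],
], grip_force=25)

```text
clock: 5.98
eef_pos: [0.4413, -0.3017, 0.0422]
ee_rot: [-0.411, 3.114, -0.0]
contact_force: [-1.3, 2.0, 5.5]
grip_width: 0.652
grasp_force: 25.0
```

Request:
play_rows([
  [0,0,0,0,0,-0.005,0.5],
  [0,0,0,0,0,-0.01,0.5],
  [0,0,0,0,0,-0.015,0.5],
  [0,0,0,0,0,-0.015,0.5],
  [0,0,0,0,0,-0.015,0.5],
  [0,0,0,0,0,-0.015,0.5],
  [0,0,0,0,0,-0.01,0.5],
  [0,0,0,0,0,-0.01,0.5],
  [0,0,0,0,0,-0.005,0.5],
  [0,0,0,0,0,0,0.5],
])

```text
clock: 6.82
eef_pos: [0.4415, -0.3021, 0.1428]
ee_rot: [-0.41, 3.113, -0.002]
contact_force: [0.3, -0.2, -2.7]
grip_width: 0.655
grasp_force: 25.0
```

```bash
python3 - <<'E'
from h import *
go(.462,-.1013,.13,-8.9,10)
c=shot('scene','s2.png')
print(readout.get_state()['wrist_torque'])
E
```

```text
now [ 0.4415 -0.3021  0.1428] yaw 15.0 F [ 0.3 -0.2 -2.7] grip 0.655 25.0 t 6.82
  turn [-0.0013  0.0014  0.4175] shift total [0.0109 0.2015 0.0128] per row [0.00109 0.02015 0.00128]
[ 0.06634833  0.06340678 -0.00570225]
```

Request:
play_rows([
  [0,0,0.0418,0,0,0,0.5],
  [0,0,0.0418,0,0,0,0.5],
  [0,0,0.0418,0,0,0,0.5],
  [0,0,0.0418,0,0,0,0.5],
  [0,0,0.0418,0,0,0,0.5],
  [0,0,0.0418,0,0,0,0.5],
  [0,0,0.0418,0,0,0,0.5],
  [0,0,0.0418,0,0,0,0.5],
  [0,0,0.0418,0,0,0,0.5],
  [0,0,0.0418,0,0,0,0.5],
])

```text
clock: 7.7
eef_pos: [0.4408, -0.3014, 0.1406]
ee_rot: [-0.248, -3.13, -0.002]
contact_force: [0.5, -0.6, -2.4]
grip_width: 0.654
grasp_force: 25.0
```

Request:
play_rows([
  [0,0,0,0.0006,0.01,0,0.5],
  [0,0,0,0.0012,0.02,0,0.5],
  [0,0,0,0.0012,0.025,0,0.5],
  [0,0,0,0.0012,0.025,0,0.5],
  [0,0,0,0.0012,0.025,0,0.5],
  [0,0,0,0.0012,0.025,0,0.5],
  [0,0,0,0.0012,0.025,0,0.5],
  [0,0,0,0.0012,0.025,0,0.5],
  [0,0,0,0.0012,0.015,0,0.5],
  [0,0,0,0.0006,0.0065,0,0.5],
])

```text
clock: 8.53
eef_pos: [0.4611, -0.0982, 0.1411]
ee_rot: [-0.239, -3.131, -0.002]
contact_force: [0.5, 0.4, -2.2]
grip_width: 0.65
grasp_force: 25.0
```

```bash
python3 - <<'E'
from h import *
go(.462,-.1013,.06,-8.9,10)
for n in('scene','top'):
    c=shot(n,n+'3.png')
    cv2.imwrite(f'pics/{n}3c.png',c['image'][:,:,::-1])
a=cv2.imread('pics/scene3.png')[130:300,210:400];b=cv2.imread('pics/top3.png')[150:320,270:460]
cv2.imwrite('pics/c3.png',cv2.resize(np.hstack([a,b]),None,fx=2.1,fy=2.1,interpolation=cv2.INTER_CUBIC))
E
```

```text
now [ 0.4611 -0.0982  0.1411] yaw -8.7 F [ 0.5  0.4 -2.2] grip 0.65 25.0 t 8.53
  turn [ 0.001  -0.0018  0.003 ] shift total [-0.0014 -0.0029  0.0811] per row [-0.00014 -0.00029  0.00811]
```

View pics/c3.png

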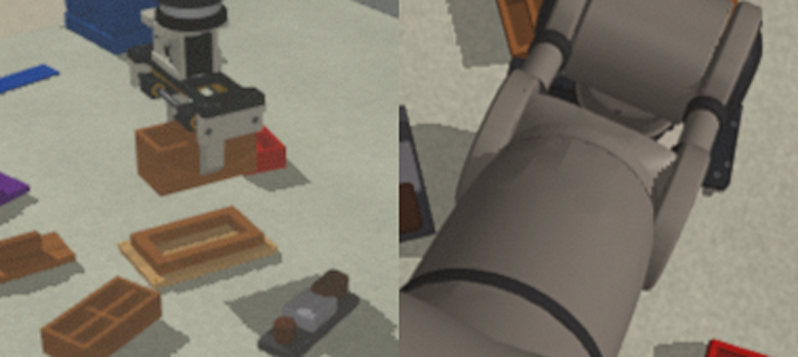

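Left half: the tray hangs level in the gripper, above the plinth at (200,240). The top camera is blocked by the arm. I'll lower it.

Request:
play_rows([
  [0,0,0.003,-0.0007,-0.0015,0.005,0.5],
  [0,0,0,-0.0007,-0.0015,0.01,0.5],
  [0,0,0,0,0,0.012,0.5],
  [0,0,0,0,0,0.012,0.5],
  [0,0,0,0,0,0.012,0.5],
  [0,0,0,0,0,0.01,0.5],
  [0,0,0,0,0,0.006,0.5],
  [0,0,0,0,0,0.004,0.5],
  [0,0,0,0,0,0,0.5],
  [0,0,0,0,0,0,0.5],
])

```text
clock: 9.47
eef_pos: [0.4628, -0.1047, 0.0708]
ee_rot: [0.25, 3.132, -0.0]
contact_force: [-0.2, 0.2, -2.2]
grip_width: 0.65
grasp_force: 25.0
```

Request:
play_rows([
  [0,0,0,0,0,0.002,0.5],
  [0,0,0,0,0,0.002,0.5],
  [0,0,0,0,0,0.002,0.5],
  [0,0,0,0,0,0.002,0.5],
  [0,0,0,0,0,0.001,0.5],
  [0,0,0,0,0,0,0.5],
  [0,0,0,0,0,0,0.5],
  [0,0,0,0,0,0,0.5],
  [0,0,0,0,0,0,0.5],
  [0,0,0,0,0,0,0.5],
])

```text
clock: 10.3
eef_pos: [0.4628, -0.1042, 0.0618]
ee_rot: [0.249, 3.131, 0.0]
contact_force: [0.6, -0.3, -2.0]
grip_width: 0.648
grasp_force: 25.0
```

```bash
python3 - <<'E'
from h import *
go(.462,-.1013,.06,-8.9,10)
c=shot('scene','s4.png'); im=cv2.imread('pics/s4.png')[150:290,220:400]
cv2.imwrite('pics/s4c.png',cv2.resize(im,None,fx=4,fy=4,interpolation=cv2.INTER_CUBIC))
E
```

```text
now [ 0.4628 -0.1042  0.0618] yaw -9.1 F [ 0.6 -0.3 -2. ] grip 0.648 25.0 t 10.3
  turn [ 0.      0.0002 -0.0034] shift total [0.0012 0.0027 0.0018] per row [0.00012 0.00027 0.00018]
```

View pics/s4c.png

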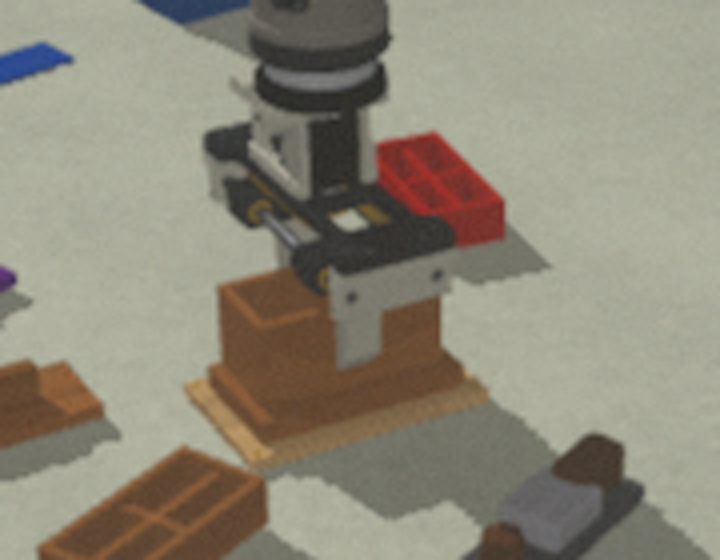

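The tray sits over the frame with roughly even margins: left (220,365) against the frame at (210,385), right (440,385) against (462,370). No contact yet. I correct 2.5 mm in y and lower to contact.

Request:
play_rows([
  [0,0,0,0.001,0.002,0,0.5],
  [0,0,0,0,0,0.0005,0.5],
  [0,0,0,0,0,0.0005,0.5],
  [0,0,0,0,0,0.0005,0.5],
  [0,0,0,0,0,0.0005,0.5],
  [0,0,0,0,0,0,0.5],
  [0,0,0,0,0,0,0.5],
  [0,0,0,0,0,0,0.5],
  [0,0,0,0,0,0,0.5],
  [0,0,0,0,0,0,0.5],
])

```text
clock: 11.18
eef_pos: [0.4619, -0.1018, 0.0611]
ee_rot: [0.249, 3.131, 0.0]
contact_force: [-6.2, 3.6, 15.4]
grip_width: 0.65
grasp_force: 25.0
```

Request:
play_rows([
  [0,0,0,0,0,0.0005,0.5],
  [0,0,0,0,0,0.0005,0.5],
  [0,0,0,0,0,0,0.5],
  [0,0,0,0,0,0,0.5],
  [0,0,0,0,0,0,0.5],
  [0,0,0,0,0,0,0.5],
  [0,0,0,0,0,0,0.5],
  [0,0,0,0,0,0,0.5],
  [0,0,0,0,0,0,0.5],
  [0,0,0,0,0,0,0.5],
])

```text
clock: 12.02
eef_pos: [0.4619, -0.1018, 0.0611]
ee_rot: [0.249, 3.131, -0.0]
contact_force: [-8.1, 3.9, 26.0]
grip_width: 0.65
grasp_force: 25.0
```

Contact came at z = 0.061, which is the seated height (pick height 0.042 + 0.019). I release and rise.

Request:
play_rows([
  [0,0,0,0,0,-0.001,0.75],
  [0,0,0,0,0,0,0.8],
  [0,0,0,0,0,0,0.8],
  [0,0,0,0,0,0,0.8],
  [0,0,0,0,0,-0.01,0.8],
  [0,0,0,0,0,-0.02,0.8],
  [0,0,0,0,0,-0.03,0.9],
  [0,0,0,0,0,-0.03,1],
  [0,0,0,0,0,-0.03,1],
  [0,0,0,0,0,-0.03,1],
])

```text
clock: 12.85
eef_pos: [0.4618, -0.102, 0.2109]
ee_rot: [-0.249, -3.131, -0.0]
contact_force: [0.7, 0.6, -0.5]
grip_width: 0.988
grasp_force: 0.0
```

```bash
python3 - <<'E'
from h import *
go(.6278,.202,.2,-27.7,20)
c=shot('scene','s5.png')
p,e=fit(c,'deep',(310,225),-.15,dz=.019); print('deep',p,np.degrees(p[2]),e)
E
```

```text
now [ 0.4618 -0.102   0.2109] yaw -9.1 F [ 0.7  0.6 -0.5] grip 0.988 0.0 t 12.85
  turn [ 1.000e-04 -6.000e-04  3.246e-01] shift total [-0.0057  0.3463  0.0109] per row [-0.00029  0.01732  0.00054]
deep [ 0.49529998 -0.05765683 -0.15757806] -9.028558038197659 0.41025029323472695
```

Move on to the middle tray.

Request:
play_rows([
  [0,0,0.0325,0,0,0,1],
  [0,0,0.0325,0,0,0,1],
  [0,0,0.0325,0,0,0,1],
  [0,0,0.0325,0,0,0,1],
  [0,0,0.0325,0,0,0,1],
  [0,0,0.0325,0,0,0,1],
  [0,0,0.0325,0,0,0,1],
  [0,0,0.0325,0,0,0,1],
  [0,0,0.0325,0,0,0,1],
  [0,0,0.0325,0,0,0,1],
])

```text
clock: 13.73
eef_pos: [0.462, -0.1021, 0.2091]
ee_rot: [-0.755, -3.049, -0.0]
contact_force: [-0.8, 0.4, 0.0]
grip_width: 1.0
grasp_force: 0.0
```

Request:
play_rows([
  [0,0,0,-0.0006,0.035,0.001,1],
  [0,0,0,-0.0006,0.035,0.001,1],
  [0,0,0,-0.0006,0.035,0.001,1],
  [0,0,0,-0.0006,0.035,0.001,1],
  [0,0,0,-0.0006,0.035,0.001,1],
  [0,0,0,-0.0006,0.035,0.001,1],
  [0,0,0,-0.0006,0.035,0.001,1],
  [0,0,0,-0.0006,0.035,0.001,1],
  [0,0,0,-0.0006,0.035,0.001,1],
  [0,0,0,-0.0006,0.0313,0.001,1],
])

```text
clock: 14.57
eef_pos: [0.629, 0.2038, 0.1987]
ee_rot: [-0.752, -3.05, 0.0]
contact_force: [0.7, 0.9, 0.4]
grip_width: 1.005
grasp_force: 0.0
```

Request:
play_rows([
  [0,0,0,0,0,0.01,1],
  [0,0,0,0,0,0.01,1],
  [0,0,0,0,0,0.02,1],
  [0,0,0,0,0,0.02,1],
  [0,0,0,0,0,0.02,1],
  [0,0,0,0,0,0.01,1],
  [0,0,0,0,0,0,1],
  [0,0,0,0,0,0,1],
  [0,0,0,0,0,0,1],
  [0,0,0,0,0,0,1],
])

```text
clock: 15.4
eef_pos: [0.6292, 0.2016, 0.1113]
ee_rot: [0.752, 3.048, 0.002]
contact_force: [0.2, -0.6, 0.2]
grip_width: 1.0
grasp_force: 0.0
```

```bash
python3 - <<'E'
from h import *
go(.6278,.202,.033,-27.7,10)
c=shot('scene','s6.png'); im=cv2.imread('pics/s6.png')[150:400,200:460]
cv2.imwrite('pics/s6c.png',cv2.resize(im,None,fx=2.4,fy=2.4,interpolation=cv2.INTER_CUBIC))
E
```

```text
now [0.6292 0.2016 0.1113] yaw -27.7 F [ 0.2 -0.6  0.2] grip 1.0 0.0 t 15.4
  turn [ 0.0017  0.0021 -0.0006] shift total [ 0.0014 -0.0003  0.0783] per row [ 1.40e-04 -3.00e-05  7.83e-03]
```

View pics/s6c.png

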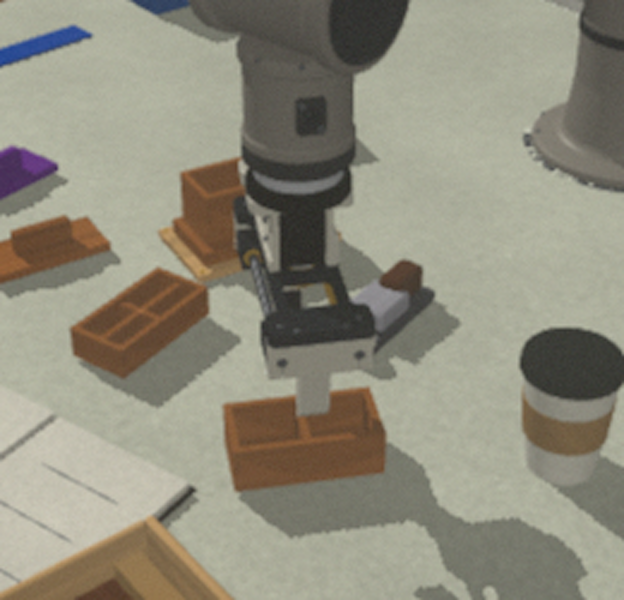

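The finger at (312,390) is centred on the middle tray's divider (305,420) and the cup is well clear. Descend, grip, lift.

Request:
play_rows([
  [0,0,0,0.0014,0,0.008,1],
  [0,0,0,0,0,0.01,1],
  [0,0,0,0,0,0.01,1],
  [0,0,0,0,0,0.01,1],
  [0,0,0,0,0,0.01,1],
  [0,0,0,0,0,0.01,1],
  [0,0,0,0,0,0.01,1],
  [0,0,0,0,0,0.007,1],
  [0,0,0,0,0,0.003,1],
  [0,0,0,0,0,0,1],
])

```text
clock: 16.28
eef_pos: [0.6267, 0.2023, 0.0306]
ee_rot: [-0.752, -3.049, 0.001]
contact_force: [0.3, 0.4, -0.0]
grip_width: 0.999
grasp_force: 0.0
```

Request:
play_rows([
  [0,0,0,0,0,0,0.5],
  [0,0,0,0,0,0,0.5],
  [0,0,0,0,0,0,0.5],
  [0,0,0,0,0,0,0.5],
  [0,0,0,0,0,0,0.5],
  [0,0,0,0,0,0,0.5],
  [0,0,0,0,0,0,0.5],
  [0,0,0,0,0,0,0.5],
  [0,0,0,0,0,0,0.5],
  [0,0,0,0,0,0,0.5],
], grip_force=25)

```text
clock: 17.12
eef_pos: [0.6273, 0.2024, 0.0321]
ee_rot: [0.752, 3.05, 0.001]
contact_force: [-0.2, -0.3, 4.0]
grip_width: 0.654
grasp_force: 25.0
```

Request:
play_rows([
  [0,0,0,0,0,-0.005,0.5],
  [0,0,0,0,0,-0.01,0.5],
  [0,0,0,0,0,-0.02,0.5],
  [0,0,0,0,0,-0.025,0.5],
  [0,0,0,0,0,-0.025,0.5],
  [0,0,0,0,0,-0.025,0.5],
  [0,0,0,0,0,-0.025,0.5],
  [0,0,0,0,0,-0.02,0.5],
  [0,0,0,0,0,-0.01,0.5],
  [0,0,0,0,0,-0.005,0.5],
])

```text
clock: 17.95
eef_pos: [0.6276, 0.2025, 0.2039]
ee_rot: [0.752, 3.048, 0.002]
contact_force: [0.7, -0.1, -2.5]
grip_width: 0.65
grasp_force: 25.0
```

```bash
python3 - <<'E'
from h import *
c=shot('top','t7.png')
m=c['image'][150:320,270:460][:,:,::-1]; cv2.imwrite('pics/t7c.png',cv2.resize(m,None,fx=3,fy=3))
for z in (0,):
    p,e=fit(c,'plinth',(366,235),-.15); print('plinth+deep?',p,e)
BOX['st']=[(.16,.1,0,.009),(.136,.076,.009,.024),(.12,.06,.024,.079)]
p,e=fit(c,'st',(366,235),-.15); print('stack',p,np.degrees(p[2]),e)
go(.462,-.102,.18,-9,10)
E
```

```text
plinth+deep? [ 0.46342653 -0.10018397 -0.15321165] 0.02509821385968536
stack [ 0.46323637 -0.10014464 -0.15384221] -8.814509162301901 0.025499578716436377
now [0.6275 0.2024 0.2035] yaw -27.7 F [ 0.2  0.1 -2.3] grip 0.654 25.0 t 18.0
  turn [ 0.0012  0.002  -0.3267] shift total [ 0.1159 -0.3266  0.0235] per row [ 0.01159 -0.03266  0.00235]
```

View pics/t7c.png

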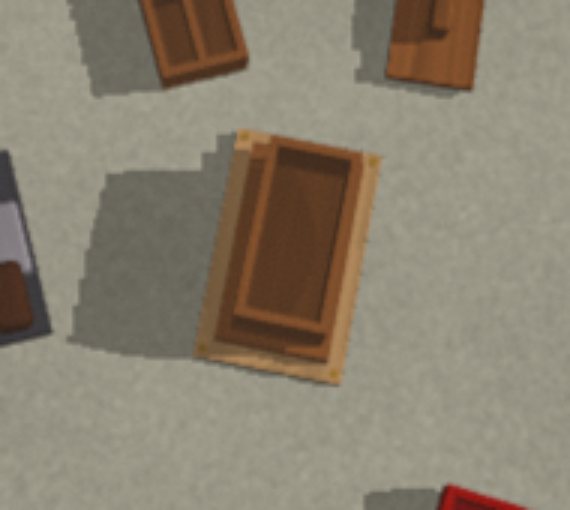

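The deep tray sits square in the plinth. Its rim corners in the crop are (273,137), (362,153), (325,336), (237,316); I check its centre and yaw at z = 0.079.

```bash
python3 - <<'E'
from h import *
c=dict(np.load('t7.png.npz'))
q=np.array([(273,137),(362,153),(325,336),(237,316)])/3+[270,150]-.33
P=px2w(c,q,.079); print(P.round(4),P.mean(0).round(4))
for i in range(4): print(round(np.linalg.norm(P[i]-P[(i+1)%4])*1e3,1))
e=P[0]-P[3]+P[1]-P[2]; print(np.degrees(np.arctan2(e[1],e[0])))
go(.462,-.102,.18,-9,10)
E
```

```text
[[ 0.5243 -0.0836  0.079 ]
 [ 0.5163 -0.1408  0.079 ]
 [ 0.3967 -0.1203  0.079 ]
 [ 0.4068 -0.0648  0.079 ]] [ 0.461  -0.1024  0.079 ]
57.8
121.4
56.4
119.0
-9.422043708293433
now [0.6275 0.2024 0.2035] yaw -27.7 F [ 0.2  0.1 -2.3] grip 0.654 25.0 t 18.0
  turn [ 0.0012  0.002  -0.3267] shift total [ 0.1159 -0.3266  0.0235] per row [ 0.01159 -0.03266  0.00235]
```

Request:
play_rows([
  [0,0,-0.0327,0,0,0,0.5],
  [0,0,-0.0327,0,0,0,0.5],
  [0,0,-0.0327,0,0,0,0.5],
  [0,0,-0.0327,0,0,0,0.5],
  [0,0,-0.0327,0,0,0,0.5],
  [0,0,-0.0327,0,0,0,0.5],
  [0,0,-0.0327,0,0,0,0.5],
  [0,0,-0.0327,0,0,0,0.5],
  [0,0,-0.0327,0,0,0,0.5],
  [0,0,-0.0327,0,0,0,0.5],
])

```text
clock: 18.83
eef_pos: [0.6264, 0.2022, 0.1996]
ee_rot: [-0.243, -3.129, 0.001]
contact_force: [-0.4, 0.2, -2.7]
grip_width: 0.649
grasp_force: 25.0
```

Request:
play_rows([
  [0,0,0,0.0029,-0.0082,0,0.5],
  [0,0,0,0.0058,-0.0164,0,0.5],
  [0,0,0,0.0087,-0.0246,0,0.5],
  [0,0,0,0.0087,-0.0246,0,0.5],
  [0,0,0,0.0087,-0.0246,0,0.5],
  [0,0,0,0.0087,-0.0246,0,0.5],
  [0,0,0,0.0087,-0.0246,0,0.5],
  [0,0,0,0.0087,-0.0246,0,0.5],
  [0,0,0,0.0087,-0.0246,0,0.5],
  [0,0,0,0.0087,-0.0246,0,0.5],
])

```text
clock: 19.67
eef_pos: [0.5134, -0.0054, 0.2007]
ee_rot: [-0.248, -3.13, -0.0]
contact_force: [0.8, 0.3, -2.6]
grip_width: 0.654
grasp_force: 25.0
```

Request:
play_rows([
  [0,0,0,0.0087,-0.0246,0,0.5],
  [0,0,0,0.0087,-0.0246,0,0.5],
  [0,0,0,0.0087,-0.0246,0,0.5],
  [0,0,0,0.0058,-0.0164,0.01,0.5],
  [0,0,0,0.0029,-0.0082,0.01,0.5],
  [0,0,0,0,0,0.01,0.5],
  [0,0,0,0,0,0.01,0.5],
  [0,0,0,0,0,0,0.5],
  [0,0,0,0,0,0,0.5],
  [0,0,0,0,0,0,0.5],
])

```text
clock: 20.5
eef_pos: [0.4654, -0.0959, 0.1618]
ee_rot: [-0.247, -3.132, -0.0]
contact_force: [-0.9, 0.3, -2.3]
grip_width: 0.65
grasp_force: 25.0
```

```bash
python3 - <<'E'
from h import *
go(.462,-.102,.107,-9,10)
E
```

```text
now [ 0.4654 -0.0959  0.1618] yaw -9.0 F [-0.9  0.3 -2.3] grip 0.65 25.0 t 20.5
  turn [ 0.0001 -0.0001 -0.0001] shift total [ 0.0024 -0.0066  0.0548] per row [ 0.00024 -0.00066  0.00548]
```

Request:
play_rows([
  [0,0,0,0.0012,-0.0033,0.005,0.5],
  [0,0,0,0.0012,-0.0033,0.008,0.5],
  [0,0,0,0,0,0.01,0.5],
  [0,0,0,0,0,0.01,0.5],
  [0,0,0,0,0,0.006,0.5],
  [0,0,0,0,0,0.004,0.5],
  [0,0,0,0,0,0.002,0.5],
  [0,0,0,0,0,0,0.5],
  [0,0,0,0,0,0,0.5],
  [0,0,0,0,0,0,0.5],
])

```text
clock: 21.33
eef_pos: [0.4624, -0.1021, 0.1171]
ee_rot: [0.246, 3.131, -0.0]
contact_force: [-0.2, -0.3, -1.2]
grip_width: 0.651
grasp_force: 25.0
```

```bash
python3 - <<'E'
from h import *
go(.462,-.102,.106,-9,10)
c=shot('scene','s8.png'); im=cv2.imread('pics/s8.png')[150:290,220:400]
cv2.imwrite('pics/s8c.png',cv2.resize(im,None,fx=4,fy=4,interpolation=cv2.INTER_CUBIC))
E
```

```text
now [ 0.4624 -0.1021  0.1171] yaw -9.0 F [-0.2 -0.3 -1.2] grip 0.651 25.0 t 21.33
  turn [-0.0001  0.0009  0.0004] shift total [0.0004 0.     0.0111] per row [4.00e-05 0.00e+00 1.11e-03]
```

View pics/s8c.png

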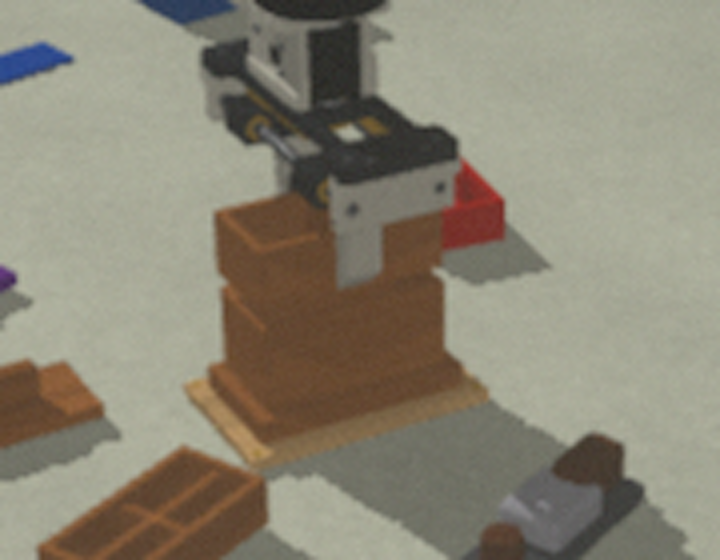

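The middle tray is aligned over the deep one: left edges 217 against 222 px, right edges 442 against 443. Lower it.

Request:
play_rows([
  [0,0,0,0,0,0.002,0.5],
  [0,0,0,0,0,0.002,0.5],
  [0,0,0,0,0,0.002,0.5],
  [0,0,0,0,0,0.002,0.5],
  [0,0,0,0,0,0.001,0.5],
  [0,0,0,0,0,0.001,0.5],
  [0,0,0,0,0,0.001,0.5],
  [0,0,0,0,0,0,0.5],
  [0,0,0,0,0,0,0.5],
  [0,0,0,0,0,0,0.5],
])

```text
clock: 22.22
eef_pos: [0.4621, -0.102, 0.1061]
ee_rot: [0.246, 3.132, 0.0]
contact_force: [-2.5, 0.9, 5.0]
grip_width: 0.651
grasp_force: 25.0
```

Contact at 0.106, as predicted. I press 0.5 mm more, then release.

Request:
play_rows([
  [0,0,0,0,0,0.0005,0.5],
  [0,0,0,0,0,0,0.5],
  [0,0,0,0,0,0,0.5],
  [0,0,0,0,0,0,0.75],
  [0,0,0,0,0,0,0.8],
  [0,0,0,0,0,0,0.8],
  [0,0,0,0,0,0,0.8],
  [0,0,0,0,0,-0.01,0.8],
  [0,0,0,0,0,-0.02,0.9],
  [0,0,0,0,0,-0.03,1],
])

```text
clock: 23.05
eef_pos: [0.4607, -0.1015, 0.1638]
ee_rot: [-0.246, -3.127, -0.003]
contact_force: [0.4, 0.1, -0.9]
grip_width: 0.897
grasp_force: 0.0
```

```bash
python3 - <<'E'
from h import *
go(.6402,-.0222,.2,17.7,10)
E
```

```text
now [ 0.4607 -0.1015  0.1638] yaw -9.0 F [ 0.4  0.1 -0.9] grip 0.897 0.0 t 23.05
  turn [ 0.0026 -0.0049 -0.4659] shift total [-0.1951  0.021  -0.0362] per row [-0.01951  0.0021  -0.00362]
```

Request:
play_rows([
  [0,0,0,0,0,-0.02,1],
  [0,0,0,0,0,-0.02,1],
  [0,0,-0.057,0,0,0,1],
  [0,0,-0.057,0,0,0,1],
  [0,0,-0.057,0,0,0,1],
  [0,0,-0.057,0,0,0,1],
  [0,0,-0.057,0,0,0,1],
  [0,0,-0.057,0,0,0,1],
  [0,0,-0.057,0,0,0,1],
  [0,0,-0.057,0,0,0,1],
])

```text
clock: 23.88
eef_pos: [0.4621, -0.102, 0.205]
ee_rot: [0.473, -3.106, -0.0]
contact_force: [0.1, 0.2, -0.5]
grip_width: 1.003
grasp_force: 0.0
```

Request:
play_rows([
  [0,0,0,-0.0195,0.002,0,1],
  [0,0,0,-0.0195,0.002,0,1],
  [0,0,0,-0.0195,0.002,0,1],
  [0,0,0,-0.0195,0.002,0,1],
  [0,0,0,-0.0195,0.002,0,1],
  [0,0,0,-0.0195,0.002,0,1],
  [0,0,0,-0.0195,0.002,0,1],
  [0,0,0,-0.0195,0.002,0,1],
  [0,0,0,-0.0195,0.002,0,1],
  [0,0,0,-0.0195,0.002,0,1],
])

```text
clock: 24.72
eef_pos: [0.6434, -0.0249, 0.2047]
ee_rot: [0.468, -3.106, -0.0]
contact_force: [0.8, -0.3, -0.7]
grip_width: 1.001
grasp_force: 0.0
```

Request:
play_rows([
  [0,0,0,0,0,0.01,1],
  [0,0,0,0,0,0.02,1],
  [0,0,0,0,0,0.02,1],
  [0,0,0,0,0,0.02,1],
  [0,0,0,0,0,0.02,1],
  [0,0,0,0,0,0.01,1],
  [0,0,0,0,0,0,1],
  [0,0,0,0,0,0,1],
  [0,0,0,0,0,0,1],
  [0,0,0,0,0,0,1],
])

```text
clock: 25.55
eef_pos: [0.6433, -0.0256, 0.1068]
ee_rot: [-0.468, 3.104, -0.001]
contact_force: [-1.0, -0.1, 0.1]
grip_width: 1.003
grasp_force: 0.0
```

```bash
python3 - <<'E'
from h import *
go(.6402,-.0222,.031,17.2,10)
c=shot('scene','s9.png'); im=cv2.imread('pics/s9.png')[150:350,180:400]
cv2.imwrite('pics/s9c.png',cv2.resize(im,None,fx=3,fy=3,interpolation=cv2.INTER_CUBIC))
E
```

```text
now [ 0.6433 -0.0256  0.1068] yaw 17.1 F [-1.  -0.1  0.1] grip 1.003 0.0 t 25.55
  turn [-0.0011  0.0025 -0.001 ] shift total [0.002  0.0042 0.0758] per row [0.0002  0.00042 0.00758]
```

View pics/s9c.png

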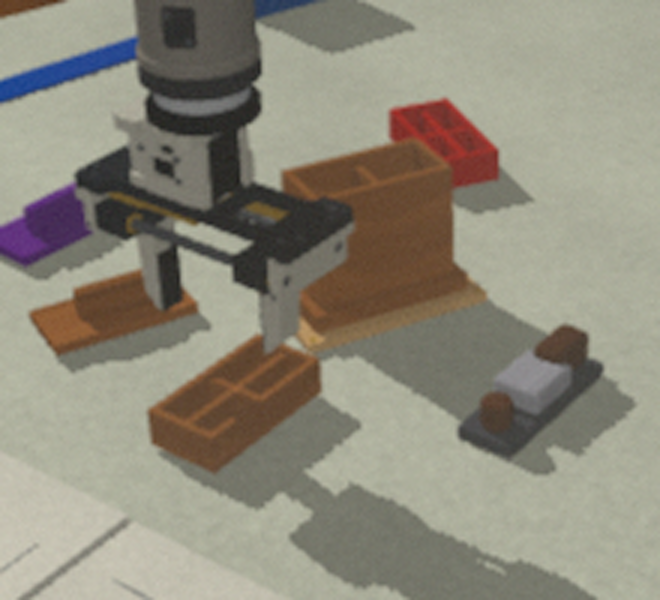

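The stack is flush so far, with the fingers (165,300) and (280,345) above the shallow tray at (235,395). I correct 4 mm and descend.

Request:
play_rows([
  [0,0,0,0.001,0.002,0.008,1],
  [0,0,0,0.001,0.002,0.01,1],
  [0,0,0,0,0,0.01,1],
  [0,0,0,0,0,0.01,1],
  [0,0,0,0,0,0.01,1],
  [0,0,0,0,0,0.01,1],
  [0,0,0,0,0,0.01,1],
  [0,0,0,0,0,0.005,1],
  [0,0,0,0,0,0.003,1],
  [0,0,0,0,0,0,1],
])

```text
clock: 26.43
eef_pos: [0.6392, -0.0221, 0.0284]
ee_rot: [0.468, -3.105, -0.001]
contact_force: [-0.2, -0.5, -0.2]
grip_width: 1.001
grasp_force: 0.0
```

Request:
play_rows([
  [0,0,0,0,0,0,0.5],
  [0,0,0,0,0,0,0.5],
  [0,0,0,0,0,0,0.5],
  [0,0,0,0,0,0,0.5],
  [0,0,0,0,0,0,0.5],
  [0,0,0,0,0,0,0.5],
  [0,0,0,0,0,0,0.5],
  [0,0,0,0,0,0,0.5],
  [0,0,0,0,0,0,0.5],
  [0,0,0,0,0,0,0.5],
], grip_force=25)

```text
clock: 27.27
eef_pos: [0.6396, -0.0221, 0.0295]
ee_rot: [-0.468, 3.106, 0.0]
contact_force: [-1.2, 1.5, 4.2]
grip_width: 0.648
grasp_force: 25.0
```

Request:
play_rows([
  [0,0,0,0,0,-0.005,0.5],
  [0,0,0,0,0,-0.01,0.5],
  [0,0,0,0,0,-0.02,0.5],
  [0,0,0,0,0,-0.03,0.5],
  [0,0,0,0,0,-0.03,0.5],
  [0,0,0,0,0,-0.03,0.5],
  [0,0,0,0,0,-0.03,0.5],
  [0,0,0,0,0,-0.03,0.5],
  [0,0,0,0,0,-0.01,0.5],
  [0,0,0,0,0,-0.005,0.5],
])

```text
clock: 28.1
eef_pos: [0.6402, -0.0223, 0.2319]
ee_rot: [-0.468, 3.102, -0.002]
contact_force: [-0.8, -0.1, -2.9]
grip_width: 0.652
grasp_force: 25.0
```

```bash
python3 - <<'E'
from h import *
go(.462,-.102,.23,-9,10)
c=shot('top','t10.png')
E
```

```text
now [ 0.6402 -0.0223  0.2319] yaw 17.1 F [-0.8 -0.1 -2.9] grip 0.652 25.0 t 28.1
  turn [-0.001   0.0044  0.4563] shift total [ 0.1635 -0.1066  0.0019] per row [ 0.01635 -0.01066  0.00019]
```

Request:
play_rows([
  [0,0,0.0456,0,0,0,0.5],
  [0,0,0.0456,0,0,0,0.5],
  [0,0,0.0456,0,0,0,0.5],
  [0,0,0.0456,0,0,0,0.5],
  [0,0,0.0456,0,0,0,0.5],
  [0,0,0.0456,0,0,0,0.5],
  [0,0,0.0456,0,0,0,0.5],
  [0,0,0.0456,0,0,0,0.5],
  [0,0,0.0456,0,0,0,0.5],
  [0,0,0.0456,0,0,0,0.5],
])

```text
clock: 28.98
eef_pos: [0.6385, -0.0221, 0.2262]
ee_rot: [-0.249, -3.127, -0.001]
contact_force: [-0.2, 1.1, -1.9]
grip_width: 0.649
grasp_force: 25.0
```

Request:
play_rows([
  [0,0,0,0.008,-0.0053,0,0.5],
  [0,0,0,0.016,-0.0104,0,0.5],
  [0,0,0,0.023,-0.015,0,0.5],
  [0,0,0,0.023,-0.015,0,0.5],
  [0,0,0,0.023,-0.015,0,0.5],
  [0,0,0,0.023,-0.015,0,0.5],
  [0,0,0,0.023,-0.015,0,0.5],
  [0,0,0,0.016,-0.0104,0,0.5],
  [0,0,0,0.008,-0.0053,0,0.5],
  [0,0,0,0,0,0,0.5],
])

```text
clock: 29.82
eef_pos: [0.46, -0.1021, 0.2279]
ee_rot: [-0.248, -3.129, -0.001]
contact_force: [1.3, 0.2, -2.1]
grip_width: 0.651
grasp_force: 25.0
```

Request:
play_rows([
  [0,0,0,0,0,0.01,0.5],
  [0,0,0,0,0,0.015,0.5],
  [0,0,0,0,0,0.015,0.5],
  [0,0,0,0,0,0.01,0.5],
  [0,0,0,0,0,0.01,0.5],
  [0,0,0,0,0,0,0.5],
  [0,0,0,0,0,0,0.5],
  [0,0,0,0,0,0,0.5],
  [0,0,0,0,0,0,0.5],
  [0,0,0,0,0,0,0.5],
])

```text
clock: 30.65
eef_pos: [0.4623, -0.1018, 0.1697]
ee_rot: [0.246, 3.131, -0.0]
contact_force: [0.6, 0.2, -2.3]
grip_width: 0.651
grasp_force: 25.0
```

```bash
python3 - <<'E'
from h import *
go(.462,-.102,.1435,-9,10)
E
```

```text
now [ 0.4623 -0.1018  0.1697] yaw -9.0 F [ 0.6  0.2 -2.3] grip 0.651 25.0 t 30.65
  turn [-0.0001  0.0011  0.0004] shift total [ 0.0003 -0.0002  0.0262] per row [ 3.00e-05 -2.00e-05  2.62e-03]
```

Lower to about 9 mm above seating and check the alignment.

Request:
play_rows([
  [0,0,0,0,0,0.005,0.5],
  [0,0,0,0,0,0.005,0.5],
  [0,0,0,0,0,0.004,0.5],
  [0,0,0,0,0,0.003,0.5],
  [0,0,0,0,0,0,0.5],
  [0,0,0,0,0,0,0.5],
  [0,0,0,0,0,0,0.5],
  [0,0,0,0,0,0,0.5],
  [0,0,0,0,0,0,0.5],
  [0,0,0,0,0,0,0.5],
])

```text
clock: 31.48
eef_pos: [0.4619, -0.1019, 0.1524]
ee_rot: [0.246, 3.132, -0.0]
contact_force: [0.7, 0.5, -2.0]
grip_width: 0.651
grasp_force: 25.0
```

```bash
python3 - <<'E'
from h import *
go(.462,-.102,.1435,-9,10)
c=shot('scene','s11.png'); im=cv2.imread('pics/s11.png')[130:290,220:400]
cv2.imwrite('pics/s11c.png',cv2.resize(im,None,fx=3.6,fy=3.6,interpolation=cv2.INTER_CUBIC))
E
```

```text
now [ 0.4619 -0.1019  0.1524] yaw -9.0 F [ 0.7  0.5 -2. ] grip 0.651 25.0 t 31.48
  turn [-0.      0.0004  0.0003] shift total [-0.0001 -0.0001  0.0089] per row [-1.0e-05 -1.0e-05  8.9e-04]
```

View pics/s11c.png

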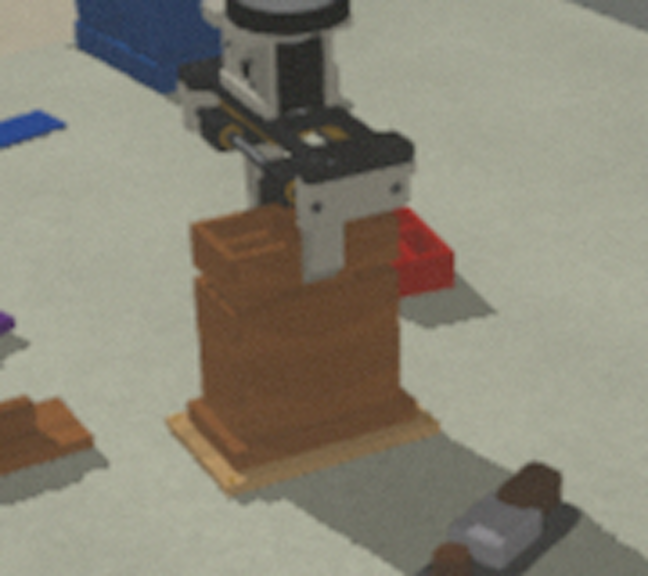

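The shallow tray is aligned with the stack: left edge 192 against 196 px, right 397 against 399. Seat it.

Request:
play_rows([
  [0,0,0,0,0,0.002,0.5],
  [0,0,0,0,0,0.002,0.5],
  [0,0,0,0,0,0.002,0.5],
  [0,0,0,0,0,0.001,0.5],
  [0,0,0,0,0,0.001,0.5],
  [0,0,0,0,0,0.001,0.5],
  [0,0,0,0,0,0.0004,0.5],
  [0,0,0,0,0,0,0.5],
  [0,0,0,0,0,0,0.5],
  [0,0,0,0,0,0,0.5],
])

```text
clock: 32.37
eef_pos: [0.4618, -0.1018, 0.1435]
ee_rot: [0.246, 3.132, -0.0]
contact_force: [-2.8, 1.2, 6.2]
grip_width: 0.648
grasp_force: 25.0
```

Request:
play_rows([
  [0,0,0,0,0,0.0004,0.5],
  [0,0,0,0,0,0,0.5],
  [0,0,0,0,0,0,0.5],
  [0,0,0,0,0,0,0.75],
  [0,0,0,0,0,0,0.8],
  [0,0,0,0,0,0,0.8],
  [0,0,0,0,0,0,0.8],
  [0,0,0,0,0,-0.01,0.8],
  [0,0,0,0,0,-0.02,0.8],
  [0,0,0,0,0,-0.03,0.8],
])

```text
clock: 33.2
eef_pos: [0.4605, -0.1013, 0.201]
ee_rot: [-0.246, -3.127, -0.003]
contact_force: [0.3, -0.3, 0.5]
grip_width: 0.8
grasp_force: 0.0
```

Request:
play_rows([
  [0,0,0,0,0,-0.02,0.6],
  [0,0,0,0,0,-0.02,0.6],
  [0,0,0,0,0,0,0.6],
  [0,0,0,0,0,0,0.6],
  [0,0,0,0,0,0,0.6],
  [0,0,0,0,0,0,0.6],
  [0,0,0,0,0,0,0.6],
  [0,0,0,0,0,0,0.6],
  [0,0,0,0,0,0,0.6],
  [0,0,0,0,0,0,0.6],
])

```text
clock: 34.03
eef_pos: [0.4618, -0.1018, 0.2421]
ee_rot: [-0.246, -3.131, -0.0]
contact_force: [0.8, 0.2, 0.1]
grip_width: 0.599
grasp_force: 0.0
```

```bash
python3 - <<'E'
from h import *
go(.645,-.2008,.2,-6,10)
E
```

```text
now [ 0.4618 -0.1018  0.2421] yaw -9.0 F [0.8 0.2 0.1] grip 0.599 0.0 t 34.03
  turn [ 0.0002 -0.0006 -0.052 ] shift total [-0.1926 -0.0793  0.0421] per row [-0.01926 -0.00793  0.00421]
```

```bash
python3 - <<'E'
from h import *
c=dict(np.load('top0.png.npz'))
q=np.array([(553,42),(623,50),(607,187),(535,176)])/2.5+[185,105]-.3
P=px2w(c,q,.015); print(P.round(4).tolist(),P.mean(0).round(4)); e=P[0]-P[3]+P[1]-P[2]; print(np.degrees(np.arctan2(e[1],e[0])))
# bar top in crop: about (583,68)-(592,68) to (575,143)-(586,143)
q=np.array([(581,68),(592,69),(586,144),(575,143)])/2.5+[185,105]-.3
P=px2w(c,q,.039); print(P.round(4).tolist(),P.mean(0).round(4))
E
```

```text
[[0.7062, -0.1762, 0.015], [0.7018, -0.2347, 0.015], [0.582, -0.2224, 0.015], [0.5887, -0.1635, 0.015]] [ 0.6447 -0.1992  0.015 ]
-6.024359976793552
[[0.6747, -0.1963, 0.039], [0.6743, -0.2053, 0.039], [0.6099, -0.2012, 0.039], [0.6103, -0.1923, 0.039]] [ 0.6423 -0.1988  0.039 ]
```

Request:
play_rows([
  [0,0,-0.026,-0.0096,-0.004,0.002,0.6],
  [0,0,-0.026,-0.0192,-0.008,0.004,0.6],
  [0,0,0,-0.0241,-0.01,0.006,0.6],
  [0,0,0,-0.0241,-0.01,0.006,0.6],
  [0,0,0,-0.0241,-0.01,0.006,0.6],
  [0,0,0,-0.0241,-0.01,0.006,0.6],
  [0,0,0,-0.0241,-0.01,0.006,0.6],
  [0,0,0,-0.0241,-0.01,0.004,0.6],
  [0,0,0,-0.0192,-0.008,0.002,0.6],
  [0,0,0,0,0,0,0.6],
])

```text
clock: 34.87
eef_pos: [0.6464, -0.2042, 0.1983]
ee_rot: [-0.166, -3.137, 0.0]
contact_force: [0.1, -0.7, -0.0]
grip_width: 0.598
grasp_force: 0.0
```

Request:
play_rows([
  [0,0,0,0,0,0.01,0.6],
  [0,0,0,0,0,0.02,0.6],
  [0,0,0,0,0,0.02,0.6],
  [0,0,0,0,0,0.02,0.6],
  [0,0,0,0,0,0.02,0.6],
  [0,0,0,0,0,0.01,0.6],
  [0,0,0,0,0,0,0.6],
  [0,0,0,0,0,0,0.6],
  [0,0,0,0,0,0,0.6],
  [0,0,0,0,0,0,0.6],
])

```text
clock: 35.7
eef_pos: [0.6452, -0.2027, 0.1021]
ee_rot: [0.164, 3.135, -0.001]
contact_force: [0.3, -0.5, 0.2]
grip_width: 0.601
grasp_force: 0.0
```

```bash
python3 - <<'E'
from h import *
go(.645,-.2008,.039,-6,10)
c=shot('scene','s12.png'); im=cv2.imread('pics/s12.png')[120:290,160:380]
cv2.imwrite('pics/s12c.png',cv2.resize(im,None,fx=3.4,fy=3.4,interpolation=cv2.INTER_CUBIC))
E
```

```text
now [ 0.6452 -0.2027  0.1021] yaw -6.0 F [ 0.3 -0.5  0.2] grip 0.601 0.0 t 35.7
  turn [-0.0007  0.0027 -0.    ] shift total [0.0004 0.0018 0.0631] per row [4.00e-05 1.80e-04 6.31e-03]
```

View pics/s12c.png

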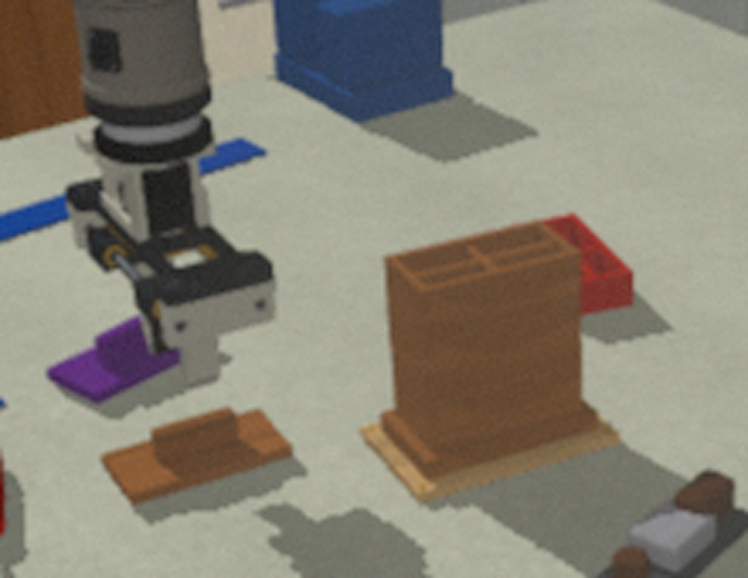

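The three-tray stack is flush and level. The gripper is over the brown lid (bar at (195,435)) and clear of the purple one. Descend to fingertips just above the board.

Request:
play_rows([
  [0,0,0,0.0004,0.0018,0.006,0.6],
  [0,0,0,0,0,0.009,0.6],
  [0,0,0,0,0,0.009,0.6],
  [0,0,0,0,0,0.009,0.6],
  [0,0,0,0,0,0.009,0.6],
  [0,0,0,0,0,0.008,0.6],
  [0,0,0,0,0,0.005,0.6],
  [0,0,0,0,0,0.003,0.6],
  [0,0,0,0,0,0.002,0.6],
  [0,0,0,0,0,0,0.6],
])

```text
clock: 36.58
eef_pos: [0.6443, -0.2006, 0.0401]
ee_rot: [-0.165, -3.137, -0.0]
contact_force: [0.0, 0.3, 0.4]
grip_width: 0.606
grasp_force: 0.0
```

Request:
play_rows([
  [0,0,0,0,0,0,0.3],
  [0,0,0,0,0,0,0.2],
  [0,0,0,0,0,0,0],
  [0,0,0,0,0,0,0],
  [0,0,0,0,0,0,0],
  [0,0,0,0,0,0,0],
  [0,0,0,0,0,0,0],
  [0,0,0,0,0,0,0],
  [0,0,0,0,0,0,0],
  [0,0,0,0,0,0,0],
], grip_force=25)

```text
clock: 37.42
eef_pos: [0.6443, -0.2006, 0.0405]
ee_rot: [0.165, 3.137, 0.0]
contact_force: [-0.8, 0.7, 1.6]
grip_width: 0.151
grasp_force: 25.0
```

Request:
play_rows([
  [0,0,0,0,0,-0.005,0],
  [0,0,0,0,0,-0.01,0],
  [0,0,0,0,0,-0.02,0],
  [0,0,0,0,0,-0.03,0],
  [0,0,0,0,0,-0.035,0],
  [0,0,0,0,0,-0.035,0],
  [0,0,0,0,0,-0.035,0],
  [0,0,0,0,0,-0.03,0],
  [0,0,0,0,0,-0.01,0],
  [0,0,0,0,0,-0.005,0],
])

```text
clock: 38.25
eef_pos: [0.6449, -0.2009, 0.2587]
ee_rot: [0.164, 3.132, -0.003]
contact_force: [0.7, -0.8, -2.2]
grip_width: 0.15
grasp_force: 25.0
```

```bash
python3 - <<'E'
from h import *
go(.462,-.102,.22,-9,10)
E
```

```text
now [ 0.6449 -0.2009  0.2587] yaw -6.0 F [ 0.7 -0.8 -2.2] grip 0.15 25.0 t 38.25
  turn [-0.0014  0.005   0.0523] shift total [0.1961 0.0691 0.0387] per row [0.01961 0.00691 0.00387]
```

Request:
play_rows([
  [0,0,0.026,0,0,0,0],
  [0,0,0.026,0.01,0.0035,0,0],
  [0,0,0,0.02,0.007,0,0],
  [0,0,0,0.027,0.0095,0,0],
  [0,0,0,0.027,0.0095,0,0],
  [0,0,0,0.027,0.0095,0,0],
  [0,0,0,0.027,0.0095,0,0],
  [0,0,0,0.027,0.0095,0,0],
  [0,0,0,0.02,0.007,0,0],
  [0,0,0,0.011,0.004,0,0],
])

```text
clock: 39.08
eef_pos: [0.4582, -0.1006, 0.2538]
ee_rot: [-0.245, -3.128, -0.002]
contact_force: [0.1, -0.2, -0.8]
grip_width: 0.152
grasp_force: 25.0
```

Request:
play_rows([
  [0,0,0,0,0,0,0],
  [0,0,0,0,0,0.005,0],
  [0,0,0,0,0,0.01,0],
  [0,0,0,0,0,0.01,0],
  [0,0,0,0,0,0.01,0],
  [0,0,0,0,0,0.005,0],
  [0,0,0,0,0,0,0],
  [0,0,0,0,0,0,0],
  [0,0,0,0,0,0,0],
  [0,0,0,0,0,0,0],
])

```text
clock: 39.92
eef_pos: [0.4617, -0.1023, 0.2158]
ee_rot: [0.246, 3.131, -0.0]
contact_force: [0.5, -0.8, -2.6]
grip_width: 0.15
grasp_force: 25.0
```

```bash
python3 - <<'E'
from h import *
go(.462,-.102,.1935,-9,10)
E
```

```text
now [ 0.4617 -0.1023  0.2158] yaw -9.0 F [ 0.5 -0.8 -2.6] grip 0.15 25.0 t 39.92
  turn [-0.0002  0.0009  0.0002] shift total [-0.0002  0.0004  0.0223] per row [-2.00e-05  4.00e-05  2.23e-03]
```

Request:
play_rows([
  [0,0,0,0,0,0.003,0],
  [0,0,0,0,0,0.006,0],
  [0,0,0,0,0,0.006,0],
  [0,0,0,0,0,0.004,0],
  [0,0,0,0,0,0.003,0],
  [0,0,0,0,0,0,0],
  [0,0,0,0,0,0,0],
  [0,0,0,0,0,0,0],
  [0,0,0,0,0,0,0],
  [0,0,0,0,0,0,0],
])

```text
clock: 40.75
eef_pos: [0.4614, -0.1022, 0.1936]
ee_rot: [0.246, 3.131, -0.0]
contact_force: [0.4, -0.7, -1.5]
grip_width: 0.149
grasp_force: 25.0
```

```bash
python3 - <<'E'
from h import *
go(.462,-.102,.1845,-9,10)
c=shot('scene','s13.png'); im=cv2.imread('pics/s13.png')[110:270,220:400]
cv2.imwrite('pics/s13c.png',cv2.resize(im,None,fx=3.6,fy=3.6,interpolation=cv2.INTER_CUBIC))
E
```

```text
now [ 0.4614 -0.1022  0.1936] yaw -9.0 F [ 0.4 -0.7 -1.5] grip 0.149 25.0 t 40.75
  turn [-0.      0.0005  0.0003] shift total [-0.0005  0.0003  0.0091] per row [-5.0e-05  3.0e-05  9.1e-04]
```

View pics/s13c.png

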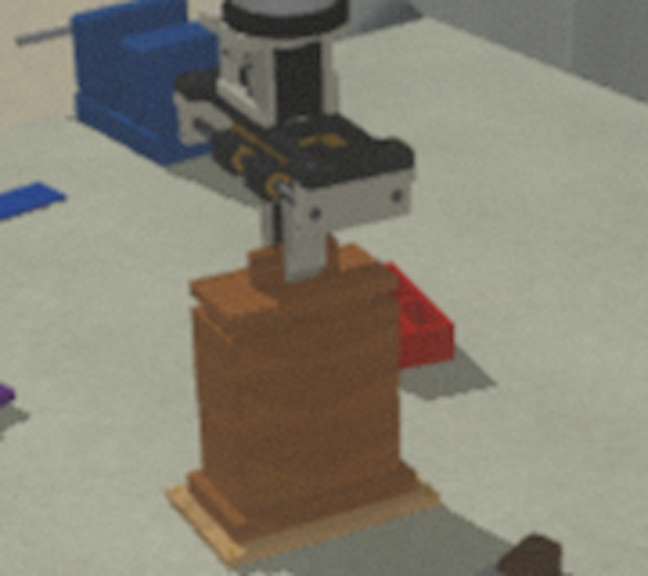

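The lid is lined up: left edge 190 against 194 px, right 397 against 398. Seat it.

Request:
play_rows([
  [0,0,0,0,0,0.002,0],
  [0,0,0,0,0,0.002,0],
  [0,0,0,0,0,0.002,0],
  [0,0,0,0,0,0.001,0],
  [0,0,0,0,0,0.001,0],
  [0,0,0,0,0,0.001,0],
  [0,0,0,0,0,0.0004,0],
  [0,0,0,0,0,0,0],
  [0,0,0,0,0,0,0],
  [0,0,0,0,0,0,0],
])

```text
clock: 41.63
eef_pos: [0.4613, -0.1021, 0.1858]
ee_rot: [0.246, 3.131, -0.001]
contact_force: [-5.8, 2.2, 14.6]
grip_width: 0.151
grasp_force: 25.0
```

Request:
play_rows([
  [0,0,0,0,0,0,0],
  [0,0,0,0,0,0,0],
  [0,0,0,0,0,-0.0005,0.25],
  [0,0,0,0,0,0,0.4],
  [0,0,0,0,0,0,0.5],
  [0,0,0,0,0,0,0.5],
  [0,0,0,0,0,0,0.5],
  [0,0,0,0,0,-0.01,0.5],
  [0,0,0,0,0,-0.02,0.5],
  [0,0,0,0,0,-0.03,0.6],
])

```text
clock: 42.47
eef_pos: [0.4601, -0.1017, 0.243]
ee_rot: [-0.246, -3.126, -0.003]
contact_force: [0.9, 0.9, 0.0]
grip_width: 0.539
grasp_force: 0.0
```

Request:
play_rows([
  [0,0,0,0,0,-0.02,0.6],
  [0,0,0,-0.01,0,-0.02,0.6],
  [0,0,0,-0.02,0.01,0,0.6],
  [0,0,0,-0.02,0.02,0,0.6],
  [0,0,0,-0.02,0.03,0,0.6],
  [0,0,0,-0.02,0.03,0,0.6],
  [0,0,0,-0.02,0.03,0,0.6],
  [0,0,0,-0.02,0.03,0,0.6],
  [0,0,0,-0.01,0.02,0,0.6],
  [0,0,0,0,0,0,0.6],
])

```text
clock: 43.3
eef_pos: [0.6278, 0.0477, 0.283]
ee_rot: [-0.24, -3.132, -0.002]
contact_force: [-0.9, -0.3, -0.2]
grip_width: 0.598
grasp_force: 0.0
```

```bash
python3 - <<'E'
from h import *
go(.5,.1,.25,-9,10)
shot('scene','s14.png');shot('top','t14.png')
f=lambda a:cv2.resize(a,None,fx=2.2,fy=2.2,interpolation=cv2.INTER_CUBIC)
cv2.imwrite('pics/c14.png',f(np.hstack([cv2.imread('pics/s14.png')[110:300,210:390],cv2.imread('pics/t14.png')[130:320,270:450]])))
E
```

```text
now [0.6278 0.0477 0.283 ] yaw -8.8 F [-0.9 -0.3 -0.2] grip 0.598 0.0 t 43.3
  turn [ 0.0014 -0.0009  0.0042] shift total [0.1344 0.0317 0.033 ] per row [0.01344 0.00317 0.0033 ]
```

View pics/c14.png

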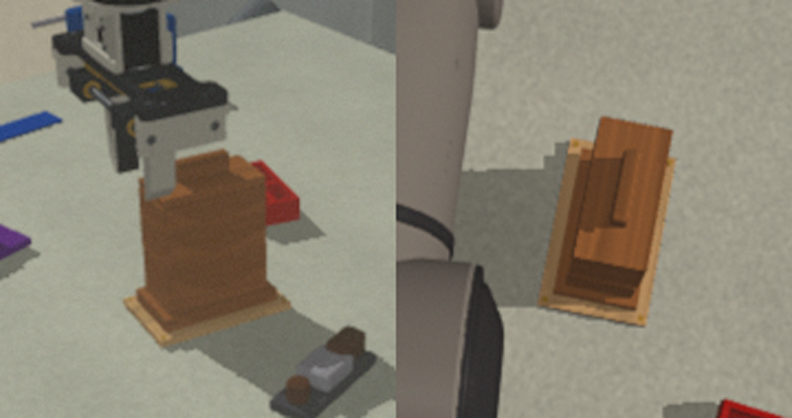

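The lid sits square and flush, with no gap visible. For a numeric check I move the arm aside and compare silhouettes of the whole stack, seated against the lid 5 mm proud.

Request:
play_rows([
  [0,0,0,0,0.01,0,0.6],
  [0,0,0,0,0.02,0,0.6],
  [0,0,0,0,0.02,0,0.6],
  [0,0,0,0,0.02,0,0.6],
  [0,0,0,0,0.02,0,0.6],
  [0,0,0,0,0.02,0,0.6],
  [0,0,0,0,0.02,0,0.6],
  [0,0,0,0,0.01,0,0.6],
  [0,0,0,0,0,0,0.6],
  [0,0,0,0,0,0,0.6],
])

```text
clock: 44.23
eef_pos: [0.6478, 0.1816, 0.2847]
ee_rot: [0.246, 3.132, -0.001]
contact_force: [0.0, -0.0, 0.0]
grip_width: 0.602
grasp_force: 0.0
```

```bash
python3 - <<'E'
from h import *
c=shot('top','t15.png')
q=np.array([(603,117),(672,130),(640,274),(575,260)])/2.2+[90,130]-.3
for z in(.159,.164):
    P=px2w(c,q,z); e=P[0]-P[3]+P[1]-P[2]
    print(z,P.mean(0).round(4),np.degrees(np.arctan2(e[1],e[0])).round(1),[round(np.linalg.norm(P[i]-P[(i+1)%4])*1e3,1) for i in range(4)])
c=shot('scene','s15.png')
for dz in(-.005,0,.005,.01):
    BOX['S']=[(.12,.06,.079,.159+dz),(.06,.014,.159+dz,.183+dz),(.136,.076,.009,.024),(.16,.1,0,.009)]
    p,e=fit(c,'S',(303,215),-.15,r=75); print(dz,p.round(4),round(e,4))
E
```

```text
0.159 [ 0.4611 -0.1019  0.159 ] -9.8 [np.float64(57.2), np.float64(122.5), np.float64(52.9), np.float64(121.3)]
0.164 [ 0.4599 -0.1015  0.164 ] -9.8 [np.float64(56.9), np.float64(121.9), np.float64(52.6), np.float64(120.7)]
-0.005 [ 0.4713 -0.0919 -0.5892] 0.4059
0 [ 0.4725 -0.0901 -0.5917] 0.4185
0.005 [ 0.4722 -0.0902 -0.5957] 0.4315
0.01 [ 0.4724 -0.0903 -0.599 ] 0.4441
```

```bash
python3 - <<'E'
from h import *
c=dict(np.load('s15.png.npz')); m=brown(c['image']); h=cv2.cvtColor(c['image'],cv2.COLOR_RGB2HSV); m&=(h[...,0]>4)
p=(.4596,-.1037,-.158)
for dz in(0,.005):
    q=w2px(c,pts(p,[(.06,.014,.183+dz,.183+dz),(.12,.06,.159+dz,.159+dz)])); print(dz,q[::2].round(1).tolist())
for u in range(272,336,4): print(u,150+int(np.argmax(m[150:260,u])),end='; ')
E
```

```text
0 [[311.7, 177.0], [314.5, 179.2], [288.4, 182.4], [291.0, 184.7], [318.6, 180.1], [330.8, 189.6], [272.8, 190.9], [283.8, 201.2]]
0.005 [[311.7, 175.0], [314.5, 177.2], [288.3, 180.4], [290.9, 182.7], [318.6, 178.2], [330.8, 187.7], [272.7, 189.0], [283.7, 199.2]]
272 242; 276 190; 280 163; 284 168; 288 170; 292 172; 296 176; 300 216; 304 196; 308 193; 312 233; 316 231; 320 173; 324 172; 328 175; 332 212;
```

The rear edge of the lid shows at row 190 in column 276. Seated predicts about 190 and 5 mm proud about 188, so the lid is down. I hand in.

```bash
python3 -c "
from h import *
print(job.job_done())"
```

```text
the job is handed in; nothing more can be done
None
```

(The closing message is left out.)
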